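# Stand the magnet rod in the swinging cup, heavy end down

### The job

One end of the white rod hides a heavy magnet, but both ends look alike. Lay the rod in the balance beam and let go, so that the beam tips right over and shows the heavy end; then take the rod again and gently stand it heavy end down in the red swinging cup, fully home on its floor, so that rod and cup hang upright on their own. Leave the bottle, the pot and the dish where they are.

Things in the scene. Friction and masses are not known exactly. Their poses are not given: they have to be found in the camera images.
- rod_center (a point): centre of the loose white rod (blue band near each end), octagonal, 190 mm long, 22 mm across flats, noses tapered over 9 mm to 13 mm, 0.21 to 0.25 kg, lying in the rest at first. x axis along the rod. A magnet sealed inside puts its centre of mass 24 to 33 mm off the middle, towards one end; which end changes from run to run, and neither looks nor the x axis's direction tell it.
- rest: fixed grey rest, 170 x 70 mm; origin under its centre, x axis along the rod. Two notched blocks centred 70 mm either side of the middle, 16 mm thick, 40 mm tall, carry the rod, underside 30 mm above the table; between them is only a 6 mm base plate, so the rod's middle is free.
- beam_mid (a point): point of the balance beam where the centre of a rod laid in it lies; y axis along the beam, tips with it, x axis level. Beam: aluminium bar 14 mm wide, top 11 mm below this point. Orange end pockets from 79 to 105 mm off the middle, cheeks 26 mm apart reach 10 mm above the bar, end walls, 200 mm apart inside, 7 mm.
- beam (a joint): tip angle of the beam (rad): 0 level, positive with its +y end up, stops at -0.65 and 0.65. The empty beam stays where it is left (slightly stiff hinge) and starts near level. With the rod laid in it and let go it tips to a stop in about a second, heavy end down, and stays.
- balance: fixed stand of the balance beam, base 110 x 90 mm; origin under its centre, y axis along the beam. The beam's hinge is 90 mm above the table, 30 mm below the axis of a rod in the level beam.
- cup_mouth (a point): centre of the mouth of the red swinging cup, z axis out of the mouth. A round tube 27 mm inside, flaring over the top 45 mm to 39 mm; floor 95 mm below the mouth, so the middle of a rod standing fully home is level with the mouth. With the rod heavy end down it hangs upright; heavy end up, it falls over.
- cup_stand: fixed white stand of the cup, base 130 x 110 mm; origin under its centre. The cup hangs free on a level hinge along x, 115 mm above the table and 11 mm below the mouth (so the mouth is 126 mm up), and swings by up to 1.0 rad either way. Posts 38 mm either side of the middle along x, 128 mm tall.
- bottle: bystander: amber bottle, white cap, 52 mm wide, 105 mm tall; origin under its centre
- pot: bystander: clear sample pot, white lid, 56 mm wide, 60 mm tall; origin under its centre
- dish: bystander: closed glass dish, 90 mm wide, 15 mm tall; origin under its centre
There are look-alikes about, which are no part of the job. Of the things that look like the balance, take the one that is farthest to the robot's right at the start. Of the things shaped like the part that bears rod_center, the white one is meant.

How it is judged:
On the way:
1. the rod lies in the balance beam, let go, and the beam has tipped to a stop (distance between rod_center and beam_mid below 0.015 m and angle between the x axis of rod_center and the y axis of beam_mid, either way round below 0.12 rad and (value of joint beam above 0.55 rad or value of joint beam below -0.55 rad) and contact force between the fingers and rod below 0.05 N and contact force between the arm and balance below 0.05 N), for 0.2 s.
At the end, for the whole second after the job is handed in: the rod stands in the cup, its middle within 12 mm of the centre of the mouth (fully home), rod and cup both within 0.22 rad (13 degrees) of upright, let go and at rest (below 0.03 m/s and 0.3 rad/s); this holds only with the heavy end down, for otherwise the cup falls over ((angle between rod_center's own x axis and vertical below 0.22 rad or angle between rod_center's own x axis and vertical above 2.92 rad) and distance between rod_center and cup_mouth below 0.012 m and angle between cup_mouth's own z axis and vertical below 0.22 rad and linear speed of rod below 0.03 m/s and angular speed of rod below 0.3 rad/s and contact force between the fingers and rod below 0.05 N); the robot touches nothing.
It fails at once if the rod is dropped or rammed into the cup (over 60 N between them) (contact force between rod and cup above 60 N).
It fails at once if the bottle is moved more than 30 mm (distance of bottle from where it was at the start of the episode above 0.03 m).
It fails at once if the pot is moved more than 30 mm (distance of pot from where it was at the start of the episode above 0.03 m).
It fails at once if the dish is moved more than 30 mm (distance of dish from where it was at the start of the episode above 0.03 m).
It also fails if it takes over 58 s, if anything falls off the work surface, if the arm or the gripper's body presses on something with over 40 N, if the wrist force passes 120 N, or if a joint passes its speed limit or range.

### The arm

A 6-joint arm with a two-finger parallel gripper is mounted at the origin on the work surface. World frame = base frame: x ahead of the robot, y to its left, z up, the work surface at z = 0. Lengths are in m, angles in rad, forces in N, time in s.
With the tool pointing down it reaches from about 0.425 to 0.95 m from the base axis. Payload 14.7 kg.
Tool frame: the origin (TCP) lies midway between the tips of the shut fingers; the grasp point (between the pads) lies manip.tcp_to_grasp behind it (manip.tcp_to_grasp is the distance from the TCP to the grasp point, in m); y points along the fingers, z is the direction in which the jaws open and shut, and the axes are right-handed (so a half turn about y gives the same grasp; the last joint's range is limited). The gripper opens to 85 mm and grips with 20 to 120 N. Pads are 22 mm wide; open, the fingers measure 114 mm over their backs; the gripper's body (76 mm by 85 mm) begins 54 mm behind the grasp point. The pads swing forward as they close: fully open they stand 13 mm farther back than shut.
Start: joints at [-1.29, 0.48, 1.596, -0, 1.065, -0.047], TCP at [0.209, -0.615, 0.231] pointing down, gripper open.
Joint ranges: [-2.75, 2.75], [-0.82, 2.05], [0.23, 2.67], [-1.56, 4.7], [0.09, 2.69], [-2.92, 2.92]. Speed limits (rad/s): [1.89, 1.89, 2.39, 3.01, 3.01, 3.01].

### API

Orientations are given as a unit quaternion [x, y, z, w].
In Python, from workcell import status, imaging, hand_in, manip gives the robot as it stands.
- The arm moves only by the tool step_arm, never from a script. Its argument "increments" is a list of rows, each a list of 4 numbers: the shift along the tool's x, y, z in cm, then the turn about the tool's y in degrees. A call has 1 to 12 rows; each row is the pose to reach, as a shift and turn from the pose commanded when the call began, along the tool's axes at that moment; what a row does not reach only later rows make up. A row lasts 1/10 s, in which the tool goes at most 50 mm and 8.59 degrees, less where a joint would pass 70% of its speed; a pose out of reach is approached as far as the arm can. A call with a gripper value outside its range is refused whole. "grip" is the opening, from 0 (shut) to 1 (fully open), set as the call begins (left out, the last holds). The fingers move at their own pace and stop on an object; "force" is the grip in N (left out, the last holds). Time passes only in rows, so rows that repeat a pose let the fingers close. It gives the time, the measured TCP pose, the force and the opening at its end, in the units of the state.
- status.state(): the state, without advancing time (a new reading comes with each control period).
- imaging.camera(name): name is "scene" or "top"; returns the picture (400x640x3 uint8, red, green, blue); there is no depth.
- imaging.camera_params(name): a dict with "K" (3x3 intrinsics, pixels), "k1" (the pictures are not rectified: a ray, as slopes to the right and down, at radius r is drawn at 1 + k1 r^2 times it, then the intrinsics apply), "position" and "orientation" of the camera in the world. Camera axes: x right, y down, z forward; pixel columns grow to the right and rows downward; lengths in m; the calibration is good to about 2 mm. A picture is of the moment at which its call begins. camera_params takes no time and is no camera call.
- hand_in(): hands the job in, once; it reports no verdict.
The state is a dict: "t": time; "joint_positions": joint angles; "joint_velocities": joint speeds; "joint_efforts": joint torques, N m; "eef_pos": TCP position; "tcp_rot": TCP orientation; "force": force on the tool from outside, world axes, zero at the start; "torque": the same for the moment, N m; "gripper_width": finger opening in m.
Only numpy, scipy, OpenCV 4.12 (cv2) and the standard library are available. Lean on these libraries where they do the work, as an engineer would, in place of code of your own. Each camera call takes 0.05 s, during which the arm holds its last target. There are 200 camera calls.

## Working session

There is one attempt and no reset: what is moved stays moved. The work goes in short steps, Python scripts to look and compute and a tool call to move; the robot and the scene stay as the last step left them, time stands still between calls to the robot, and variables do not carry over. Pictures are saved under pics/ and viewed, about 8 in all and at most 12, crops included, and the job is handed in when it is done.

Besides the shell and the picture viewer there is one more tool, called after ">>>" as name(argument=value, ...), one argument or row to a line, values as JSON. step_arm: Moves the arm, as the interface text tells. Its arguments: {"type":"object","properties":{"increments":{"type":"array"},"grip":{"type":"number"},"force":{"type":"number"}},"required":["increments"]}

```bash
mkdir -p pics; ls; python3 - <<'E'
from workcell import status, imaging, manip
import cv2
print(status.state()); print(manip.tcp_to_grasp)
for n in("scene","top"):
    cv2.imwrite(f"pics/{n}0.png",imaging.camera(n)[:,:,::-1]); print(imaging.camera_params(n))
E
```

```text
pics
{'t': 0.0, 'joint_positions': array([-1.28960001e+00,  4.80847396e-01,  1.59686624e+00,  5.43776459e-06,
        1.06513547e+00, -4.65918623e-02]), 'joint_velocities': array([ 2.84764923e-04,  1.04222559e-04,  1.23050261e-03,  5.77583668e-04,
       -5.10497955e-04, -4.17241612e-05]), 'joint_efforts': array([-4.74265325e-03, -9.50672007e+01, -4.30194497e+01, -3.95034594e-04,
        1.22942045e-02, -8.12600035e-06]), 'eef_pos': array([ 0.20917621, -0.61497544,  0.23066516]), 'tcp_rot': array([-0.11542187,  0.69807251, -0.69718977,  0.11532123]), 'force': array([ 0.29804763,  0.15066415, -0.35500174]), 'torque': array([-0.02643604, -0.06581695,  0.00827849]), 'gripper_width': 0.08548583649497493}
0.0187
{'K': array([[419.60386679,   0.        , 319.06852792],
       [  0.        , 419.60386679, 200.44525823],
       [  0.        ,   0.        ,   1.        ]]), 'k1': -0.10063328550220292, 'position': array([ 1.0329666 , -0.48148187,  0.77048323]), 'orientation': array([ 0.83780319,  0.36037346, -0.15704009, -0.37888678])}
{'K': array([[440.80496337,   0.        , 321.2575853 ],
       [  0.        , 440.80496337, 198.72349879],
       [  0.        ,   0.        ,   1.        ]]), 'k1': 0.009336387842972752, 'position': array([0.39256796, 0.03528577, 1.47800893]), 'orientation': array([ 0.71585548, -0.69743084,  0.02269739, -0.02501969])}
```

View pics/scene0.png

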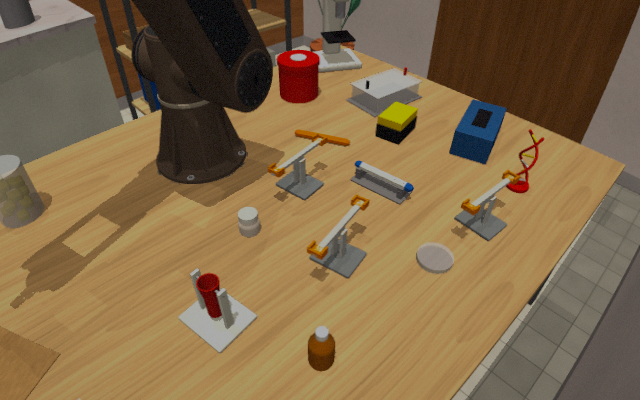

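View pics/top0.png

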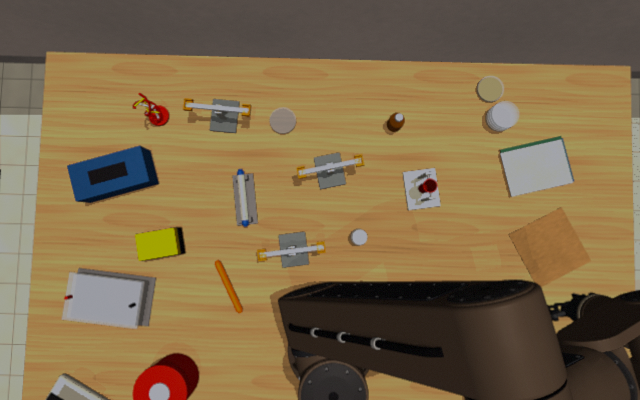

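Top view, candidates. Balances are at (225,110), (330,168) and (292,250); the farthest right is (330,168). Rods are white with blue ends at (243,197) and an orange one at (228,287); I take the white. The cup is at (428,187), dish (283,120), bottle (396,121) and pot (359,237). Now I'll measure and crop the choices.

```bash
cat > h.py <<'E'
import numpy as np, cv2
from scipy.spatial.transform import Rotation as R
from scipy.optimize import least_squares
from workcell import status, imaging, manip
P={n:imaging.camera_params(n) for n in("scene","top")}
def ray(n,uv):
    p=P[n];d=np.array([[p["k1"],0,0,0]],float)
    x=cv2.undistortPoints(np.array([[uv]],float),p["K"],np.array([p["k1"],0,0,0,0.]))[0,0]
    return p["position"],R.from_quat(p["orientation"]).apply([x[0],x[1],1])
def onz(n,uv,z):
    o,d=ray(n,uv);return o+d*(z-o[2])/d[2]
def two(uvs,uvt):
    a,d=ray("scene",uvs);b,e=ray("top",uvt)
    s=np.linalg.lstsq(np.c_[d,-e],b-a,rcond=None)[0]
    p,q=a+s[0]*d,b+s[1]*e
    return (p+q)/2,np.linalg.norm(p-q)
def proj(n,X):
    p=P[n];v=R.from_quat(p["orientation"]).inv().apply(np.array(X)-p["position"])
    return cv2.projectPoints(v[None],np.zeros(3),np.zeros(3),p["K"],np.array([p["k1"],0,0,0,0.]))[0][0,0]
def blobs(im,lo,hi,box,amin=8):
    h=cv2.cvtColor(im,cv2.COLOR_RGB2HSV);x0,y0,x1,y1=box
    m=np.zeros(h.shape[:2],np.uint8);m[y0:y1,x0:x1]=cv2.inRange(h,np.array(lo),np.array(hi))[y0:y1,x0:x1]
    n,l,s,c=cv2.connectedComponentsWithStats(m)
    return [(c[i].round(1),s[i].tolist()) for i in range(1,n) if s[i][4]>=amin]
E
python3 - <<'E'
from h import *
s=cv2.imread("pics/scene0.png");t=cv2.imread("pics/top0.png")
a=cv2.resize(s[170:360,170:430],None,fx=3,fy=3,interpolation=cv2.INTER_CUBIC)[:, :780]
b=cv2.resize(t[130:240,220:450],None,fx=3.4,fy=3.4,interpolation=cv2.INTER_CUBIC)
cv2.imwrite("pics/c1.png",a);cv2.imwrite("pics/c2.png",b)
S=s[:,:,::-1].copy();T=t[:,:,::-1].copy()
blue=[100,120,60],[130,255,255];org=[8,150,120],[20,255,255];red=[172,120,50],[180,255,255]
print("blueT",blobs(T,*blue,(225,160,265,235)));print("blueS",blobs(S,*blue,(345,150,420,205)))
print("orgT",blobs(T,[8,200,120],[20,255,255],(290,145,370,190)));print("orgS",blobs(S,[8,200,120],[20,255,255],(300,190,375,265)))
print("redT",blobs(T,[0,150,50],[5,255,255],(400,160,445,215)),blobs(T,*red,(400,160,445,215)))
print("redS",blobs(S,[0,150,50],[5,255,255],(180,260,250,330)))
E
```

```text
blueT [(array([240., 172.]), [238, 170, 6, 5, 24]), (array([244.9, 222.7]), [242, 221, 7, 5, 28])]
blueS [(array([357.7, 163.1]), [355, 161, 7, 6, 26]), (array([408.2, 187.1]), [404, 183, 9, 9, 57])]
orgT [(array([357.5, 156.2]), [354, 155, 8, 3, 16]), (array([300., 168.]), [297, 166, 7, 6, 21])]
orgS [(array([359.2, 200.9]), [351, 195, 18, 16, 109]), (array([315.3, 249.8]), [307, 240, 21, 19, 136])]
redT [(array([429.1, 185.4]), [422, 179, 15, 13, 129])] []
redS [(array([209.3, 292.2]), [196, 274, 25, 44, 577])]
```

View pics/c1.png

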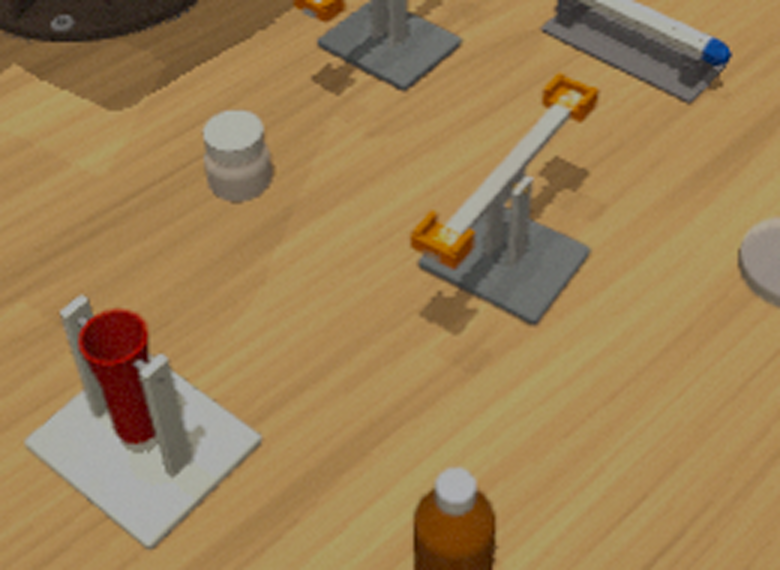

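View pics/c2.png

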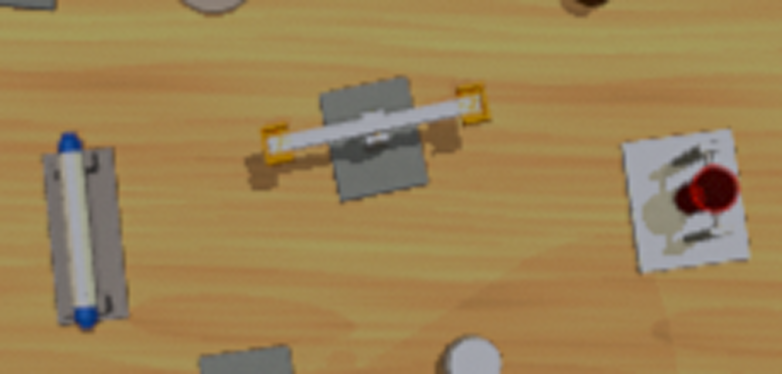

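The crops show the white rod in its rest, the chosen balance with two posts beside the bar, and the cup hanging upright between its posts. Computing positions.

```bash
python3 - <<'E'
from h import *
np.set_printoptions(precision=4,suppress=True)
c2=lambda x,y:(220+x/3.4,130+y/3.4); c1=lambda x,y:(170+x/3,170+y/3)
e1=onz("top",(240,172),.041);e2=onz("top",(244.9,222.7),.041)
d=e1-e2;print("rod blue",e1,e2,np.linalg.norm(d),"mid",(e1+e2)/2,"yaw",np.degrees(np.arctan2(d[1],d[0])))
print("rod 2view",two((408.2,187.1),(240,172)),two((357.7,163.1),(244.9,222.7)))
L=two(c1(571,98),c2(277,144));Rr=two(c1(443,239),c2(473,104));print("pockets",L,Rr)
p,q=onz("top",c2(277,144),.114),onz("top",c2(473,104),.114);d=p-q
print("beam",p,q,np.linalg.norm(d),(p+q)/2,np.degrees(np.arctan2(d[1],d[0])))
def base(cs,h):
    X=[onz("top",c2(*c),h)for c in cs];print([np.linalg.norm(X[i]-X[(i+1)%4]).round(4) for i in range(4)],np.mean(X,0),[np.degrees(np.arctan2(*(X[(i+1)%4]-X[i])[1::-1])).round(1) for i in range(4)])
base([(319,95),(408,76),(428,185),(341,201)],.008)
base([(622,144),(731,128),(749,257),(641,272)],.008)
print("mouth",two(c1(115,337),c2(715,189)),onz("top",c2(715,189),.126),onz("scene",c1(115,337),.126))
for z in(.09,.1,.11):print("post",z,onz("scene",c1(523,183),z),onz("top",c2(376,139),z))
print("cup posts",[onz("scene",c1(*c),.128) for c in((77,303),(154,365))])
s=status.state();print(R.from_quat(s["tcp_rot"]).as_matrix())
E
```

```text
rod blue [0.5706 0.3101 0.041 ] [0.405  0.2878 0.041 ] 0.16710295734135933 mid [0.4878 0.2989 0.041 ] yaw 7.687661108110706
rod 2view (array([0.5702, 0.3099, 0.0402]), np.float64(0.0011187511476682742)) (array([0.4042, 0.2866, 0.0432]), np.float64(0.0020408934493720094))
pockets (array([0.5676, 0.1062, 0.1056]), np.float64(0.00306079652126473)) (array([ 0.6086, -0.0731,  0.1099]), np.float64(0.0031954690628902857))
beam [0.5654 0.1047 0.114 ] [ 0.6069 -0.0739  0.114 ] 0.183433748502503 [0.5862 0.0154 0.114 ] 103.09075661757615
[np.float64(0.0901), np.float64(0.1101), np.float64(0.0871), np.float64(0.1075)] [0.5861 0.0145 0.008 ] [np.float64(-76.4), np.float64(-168.4), np.float64(101.9), np.float64(13.2)]
[np.float64(0.1088), np.float64(0.1283), np.float64(0.107), np.float64(0.1275)] [ 0.5337 -0.2934  0.008 ] [np.float64(-80.1), np.float64(-171.6), np.float64(99.4), np.float64(9.2)]
mouth (array([ 0.5344, -0.2925,  0.1228]), np.float64(0.003797951982449937)) [ 0.5331 -0.2934  0.126 ] [ 0.5381 -0.2919  0.126 ]
post 0.09 [0.5974 0.0233 0.09  ] [0.5755 0.0138 0.09  ]
post 0.1 [0.6038 0.0159 0.1   ] [0.5742 0.014  0.1   ]
post 0.11 [0.6102 0.0084 0.11  ] [0.5729 0.0141 0.11  ]
cup posts [array([ 0.4993, -0.2958,  0.128 ]), array([ 0.5746, -0.2865,  0.128 ])]
[[-0.9467 -0.0003  0.322 ]
 [-0.322   0.001  -0.9467]
 [-0.0001 -1.     -0.0011]]
```

```bash
cat >> h.py <<'E'
np.set_printoptions(precision=4,suppress=True)
def plan(*ways):
    s=status.state();M=R.from_quat(s["tcp_rot"]).as_matrix();y0=np.degrees(np.arctan2(M[1,2],M[0,2]))
    print("t",s["t"],"tcp",s["eef_pos"],"zyaw",round(y0,2),"w",round(s["gripper_width"],4),"tilt",(M.T@[0,0,1]).round(4),"F",s["force"].round(1))
    for w in ways:
        turn=y0-w[3];print(w,"->",(100*M.T@(np.array(w[:3])-s["eef_pos"])).round(2),round(turn,1))
E
python3 -c "
from h import *
plan((.5,-.2,.25,-75),(.49,.2,.2,-82.3),(.4878,.2989,.12,-82.3),(.4878,.2989,.026,-82.3))"
```

```text
t 0.1 tcp [ 0.2092 -0.615   0.2308] zyaw -71.22 w 0.0852 tilt [-0.0001 -1.     -0.0011] F [0.3 0.2 0.1]
(0.5, -0.2, 0.25, -75) -> [-40.89  -1.89 -29.93] 3.8
(0.49, 0.2, 0.2, -82.3) -> [-52.83   3.15 -68.12] 11.1
(0.4878, 0.2989, 0.12, -82.3) -> [-55.8   11.16 -77.54] 11.1
(0.4878, 0.2989, 0.026, -82.3) -> [-55.8   20.56 -77.53] 11.1
```

>>> step_arm(
  increments=[
    [-40.9, -1.9, -29.9, 3.8],
    [-40.9, -1.9, -29.9, 3.8],
    [-40.9, -1.9, -29.9, 3.8],
    [-40.9, -1.9, -29.9, 3.8],
    [-40.9, -1.9, -29.9, 3.8],
    [-40.9, -1.9, -29.9, 3.8],
    [-40.9, -1.9, -29.9, 3.8],
    [-40.9, -1.9, -29.9, 3.8],
    [-40.9, -1.9, -29.9, 3.8],
    [-40.9, -1.9, -29.9, 3.8],
    [-52.8, 3.1, -68.1, 11.1],
    [-52.8, 3.1, -68.1, 11.1],
  ],
  grip=1,
)

```text
t: 1.3
eef_pos: [0.495, -0.1058, 0.2376]
tcp_rot: [-0.046, 0.706, -0.706, 0.046]
force: [-0.1, 0.5, 0.2]
gripper_width: 0.0853
```

```bash
python3 -c "
from h import *
plan((.4878,.2989,.12,-82.3),(.4878,.2989,.026,-82.3))"
```

```text
t 1.3 tcp [ 0.495  -0.1058  0.2376] zyaw -82.58 w 0.0853 tilt [-0.0001 -1.     -0.0001] F [-0.1  0.5  0.2]
(0.4878, 0.2989, 0.12, -82.3) -> [ -4.51  11.76 -40.22] -0.3
(0.4878, 0.2989, 0.026, -82.3) -> [ -4.51  21.16 -40.22] -0.3
```

>>> step_arm(
  increments=[
    [-4.5, 4, -40.2, -0.3],
    [-4.5, 4, -40.2, -0.3],
    [-4.5, 4, -40.2, -0.3],
    [-4.5, 4, -40.2, -0.3],
    [-4.5, 4, -40.2, -0.3],
    [-4.5, 4, -40.2, -0.3],
    [-4.5, 4, -40.2, -0.3],
    [-4.5, 4, -40.2, -0.3],
    [-4.5, 4, -40.2, -0.3],
    [-4.5, 4, -40.2, -0.3],
    [-4.5, 11.8, -40.2, -0.3],
    [-4.5, 11.8, -40.2, -0.3],
  ],
)

```text
t: 2.5
eef_pos: [0.485, 0.2951, 0.1182]
tcp_rot: [0.049, -0.705, 0.706, -0.049]
force: [-0.8, 0.1, 0.0]
gripper_width: 0.0855
```

```bash
python3 -c "
from h import *
cv2.imwrite('pics/a1.png',np.vstack([imaging.camera('scene')[100:300,200:520,::-1],imaging.camera('top')[110:310,150:470,::-1]]))
plan((.4878,.2989,.06,-82.3),(.4878,.2989,.026,-82.3))"
```

```text
t 2.6 tcp [0.4835 0.2941 0.1169] zyaw -82.09 w 0.0856 tilt [ 0.0058 -1.      0.0024] F [0.1 0.3 0.2]
(0.4878, 0.2989, 0.06, -82.3) -> [-0.52  5.69 -0.43] 0.2
(0.4878, 0.2989, 0.026, -82.3) -> [-0.54  9.09 -0.44] 0.2
```

>>> step_arm(
  increments=[
    [-0.5, 3, -0.4, 0.2],
    [-0.5, 5.7, -0.4, 0.2],
    [-0.5, 7.5, -0.4, 0.2],
    [-0.5, 9.1, -0.4, 0.2],
    [-0.5, 9.1, -0.4, 0.2],
    [-0.5, 9.1, -0.4, 0.2],
  ],
)

```text
t: 3.2
eef_pos: [0.4908, 0.3011, 0.0303]
tcp_rot: [-0.047, 0.706, -0.705, 0.048]
force: [-0.2, 0.2, 0.4]
gripper_width: 0.0854
```

```bash
python3 -c "
from h import *
plan((.4878,.2989,.026,-82.3))"
```

```text
t 3.2 tcp [0.4908 0.3011 0.0303] zyaw -82.27 w 0.0854 tilt [-0.0008 -1.     -0.0003] F [-0.2  0.2  0.4]
(0.4878, 0.2989, 0.026, -82.3) -> [0.33 0.43 0.17] 0.0
```

>>> step_arm(
  increments=[
    [0.3, 0.4, 0.2, 0],
    [0.3, 0.4, 0.2, 0],
    [0.3, 0.4, 0.2, 0],
  ],
)

```text
t: 3.5
eef_pos: [0.4875, 0.299, 0.0256]
tcp_rot: [-0.048, 0.706, -0.705, 0.048]
force: [0.2, -0.0, 1.0]
gripper_width: 0.0855
```

>>> step_arm(
  increments=[
    [0, 0, 0, 0],
    [0, 0, 0, 0],
    [0, 0, 0, 0],
    [0, 0, 0, 0],
    [0, 0, 0, 0],
    [0, 0, 0, 0],
    [0, 0, 0, 0],
    [0, 0, 0, 0],
    [0, 0, 0, 0],
    [0, 0, 0, 0],
  ],
  grip=0,
  force=100,
)

```text
t: 4.5
eef_pos: [0.4873, 0.2991, 0.0253]
tcp_rot: [-0.048, 0.706, -0.705, 0.048]
force: [-1.9, -0.3, 7.5]
gripper_width: 0.0197
```

```bash
python3 -c "
from h import *
plan((.4878,.2989,.026,-82.3),(.4878,.2989,.22,-82.3))"
```

```text
t 4.5 tcp [0.4873 0.2991 0.0253] zyaw -82.22 w 0.0197 tilt [-0.0001 -1.     -0.0001] F [-1.9 -0.3  7.5]
(0.4878, 0.2989, 0.026, -82.3) -> [-0.05 -0.07  0.03] 0.1
(0.4878, 0.2989, 0.22, -82.3) -> [ -0.05 -19.47   0.03] 0.1
```

>>> step_arm(
  increments=[
    [0, -3, 0, 0],
    [0, -7, 0, 0],
    [0, -11, 0, 0],
    [0, -15, 0, 0],
    [0, -19.5, 0, 0],
    [0, -19.5, 0, 0],
    [0, -19.5, 0, 0],
  ],
)

```text
t: 5.2
eef_pos: [0.4875, 0.2991, 0.2205]
tcp_rot: [-0.047, 0.706, -0.705, 0.049]
force: [-0.4, -0.3, -2.5]
gripper_width: 0.0202
```

```bash
python3 -c "
from h import *
plan((.54,.12,.22,13),(.586,.015,.22,13))"
```

```text
t 5.2 tcp [0.4875 0.2991 0.2205] zyaw -82.22 w 0.0202 tilt [-0.0015 -1.     -0.0006] F [-0.4 -0.3 -2.5]
(0.54, 0.12, 0.22, 13) -> [-2.78  0.04 18.46] -95.2
(0.586, 0.015, 0.22, 13) -> [-5.91  0.04 29.49] -95.2
```

>>> step_arm(
  increments=[
    [-0.6, 0, 2.5, -8],
    [-1.2, 0, 5, -16],
    [-1.8, 0, 7.5, -24],
    [-2.4, 0, 10, -32],
    [-3, 0, 12.5, -40],
    [-3.6, 0, 15, -48],
    [-4.2, 0, 17.5, -56],
    [-4.8, 0, 20, -64],
    [-5.1, 0, 22.5, -72],
    [-5.4, 0, 25, -80],
    [-5.7, 0, 27.5, -88],
    [-5.9, 0, 29.5, -95.2],
  ],
)

```text
t: 6.4
eef_pos: [0.5848, 0.0134, 0.2176]
tcp_rot: [0.555, -0.44, 0.438, -0.554]
force: [1.5, -0.1, -2.0]
gripper_width: 0.0196
```

>>> step_arm(
  increments=[
    [0, 0, 0, 0],
    [0, 0, 0, 0],
    [0, 0, 0, 0],
  ],
)

```text
t: 6.7
eef_pos: [0.5849, 0.0153, 0.2188]
tcp_rot: [0.553, -0.441, 0.44, -0.553]
force: [-1.3, -0.0, -1.8]
gripper_width: 0.0197
```

```bash
python3 -c "
from h import *
S=imaging.camera('scene');T=imaging.camera('top')
cv2.imwrite('pics/a2.png',np.hstack([cv2.resize(S[130:290,260:420,::-1],None,fx=2.5,fy=2.5),cv2.resize(T[90:250,250:410,::-1],None,fx=2.5,fy=2.5)]))
blue=[100,120,40],[130,255,255]
print(blobs(S,*blue,(270,130,420,290)));print(blobs(T,*blue,(250,90,410,250)))
plan((.586,.015,.13,13),(.586,.015,.106,13))"
```

```text
[(array([358.8, 157.5]), [356, 156, 6, 3, 10]), (array([319. , 202.4]), [313, 196, 13, 13, 122])]
[]
t 6.8 tcp [0.5853 0.0155 0.2194] zyaw 12.96 w 0.0201 tilt [-0.0003 -1.     -0.0008] F [ 0.1 -0.3 -1.9]
(0.586, 0.015, 0.13, 13) -> [0.07 8.94 0.07] -0.0
(0.586, 0.015, 0.106, 13) -> [ 0.07 11.34  0.07] -0.0
```

View pics/a2.png

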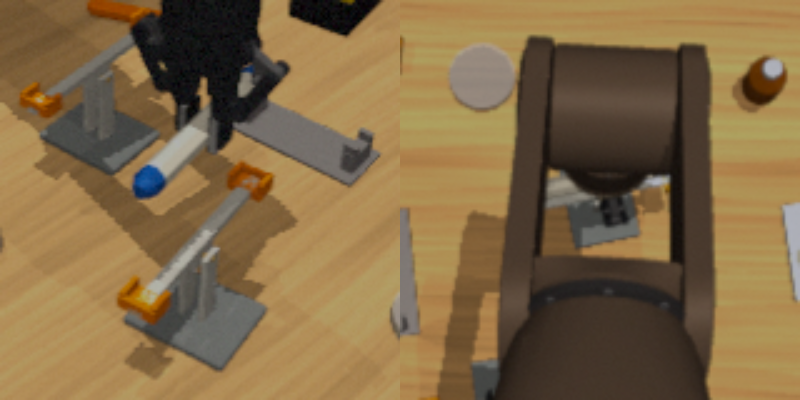

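The rod is held over the beam: its near blue end is at scene px (319,202), the far one is hidden behind the finger. I check its position along the beam.

```bash
python3 -c "
from h import *
a=np.radians(103);u=np.array([np.cos(a),np.sin(a),0])
c=np.array([.5853,.0155,.2348])
print('expected',proj('scene',c-.0835*u),proj('scene',c-.095*u),'seen 319,202.4')
for z in(.226,.2348,.243):
  p=onz('scene',(319,202.4),z)-c;print(z,p@u,p@[-u[1],u[0],0])"
```

```text
expected [318.4259 202.7663] [315.0886 206.1292] seen 319,202.4
0.226 -0.07374775976603762 0.004989055248779312
0.2348 -0.08200982547505259 -0.000334509049564502
0.243 -0.08970856852208911 -0.005295103054839361
```

>>> step_arm(
  increments=[
    [0.1, 3, 0, 0],
    [0.1, 6, 0.1, 0],
    [0.1, 8.5, 0.1, 0],
    [0.1, 9.5, 0.1, 0],
    [0.1, 10, 0.1, 0],
    [0.1, 10.5, 0.1, 0],
    [0.1, 10.8, 0.1, 0],
    [0.1, 11.1, 0.1, 0],
    [0.1, 11.1, 0.1, 0],
    [0.1, 11.1, 0.1, 0],
  ],
)

```text
t: 7.8
eef_pos: [0.5871, 0.0139, 0.1093]
tcp_rot: [-0.553, 0.44, -0.44, 0.553]
force: [0.6, 0.6, -1.7]
gripper_width: 0.0197
```

```bash
python3 -c "
from h import *
S=imaging.camera('scene')
cv2.imwrite('pics/a3.png',cv2.resize(S[170:280,280:400,::-1],None,fx=5,fy=5))
plan((.586,.015,.105,13))"
```

```text
t 7.85 tcp [0.5871 0.0139 0.1093] zyaw 12.98 w 0.0203 tilt [ 0.0001 -1.      0.0005] F [ 0.5  0.7 -2.1]
(0.586, 0.015, 0.105, 13) -> [-0.13  0.43 -0.08] -0.0
```

View pics/a3.png

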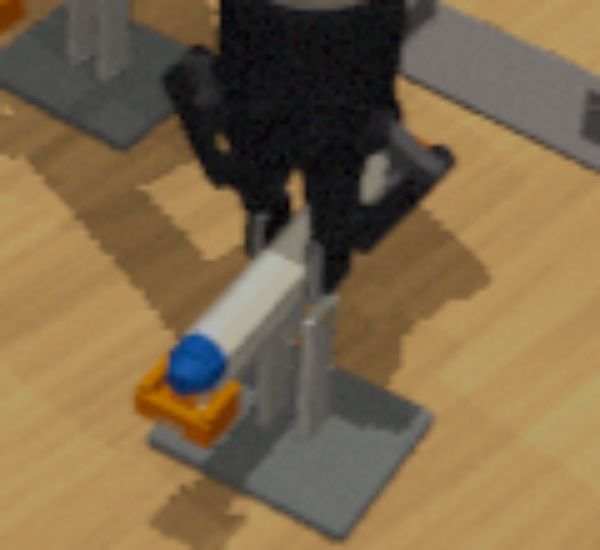

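The near blue nose (full-frame px about 319,243) sits over the near pocket, about 4 mm up. Lowering and releasing.

>>> step_arm(
  increments=[
    [-0.1, 0.2, -0.1, 0],
    [-0.1, 0.4, -0.1, 0],
    [-0.1, 0.4, -0.1, 0],
    [-0.1, 0.4, -0.1, 0],
  ],
)

```text
t: 8.25
eef_pos: [0.5858, 0.0148, 0.1049]
tcp_rot: [-0.553, 0.44, -0.44, 0.553]
force: [1.3, 0.7, -1.7]
gripper_width: 0.0199
```

```bash
python3 -c "
from h import *
plan((.586,.015,.105,13))"
```

```text
t 8.25 tcp [0.5858 0.0148 0.1049] zyaw 12.98 w 0.0199 tilt [-0.     -1.      0.0001] F [ 1.3  0.7 -1.7]
(0.586, 0.015, 0.105, 13) -> [-0.02 -0.01  0.03] -0.0
```

>>> step_arm(
  increments=[
    [0, 0.1, 0, 0],
    [0, 0.1, 0, 0],
    [0, 0.2, 0, 0],
    [0, 0.2, 0, 0],
  ],
)

```text
t: 8.65
eef_pos: [0.5859, 0.0147, 0.1041]
tcp_rot: [-0.553, 0.44, -0.441, 0.553]
force: [-4.9, 0.7, 19.4]
gripper_width: 0.0201
```

>>> step_arm(
  increments=[
    [0, -0.1, 0, 0],
    [0, -0.1, 0, 0],
    [0, -0.1, 0, 0],
  ],
)

```text
t: 8.95
eef_pos: [0.5859, 0.0147, 0.1042]
tcp_rot: [-0.553, 0.44, -0.44, 0.553]
force: [-0.6, -0.1, 7.5]
gripper_width: 0.0201
```

>>> step_arm(
  increments=[
    [0, 0, 0, 0],
    [0, 0, 0, 0],
    [0, 0, 0, 0],
    [0, 0, 0, 0],
    [0, 0, 0, 0],
    [0, 0, 0, 0],
    [0, 0, 0, 0],
    [0, 0, 0, 0],
    [0, -2, 0, 0],
    [0, -4, 0, 0],
    [0, -8, 0, 0],
    [0, -12, 0, 0],
  ],
  grip=1,
)

```text
t: 10.15
eef_pos: [0.5851, 0.0147, 0.2248]
tcp_rot: [0.554, -0.441, 0.44, -0.553]
force: [1.2, -0.1, -0.1]
gripper_width: 0.0851
```

>>> step_arm(
  increments=[
    [0, -3, 0, 0],
    [0, -6, 0, 0],
    [0, -6, 0, 0],
    [0, -6, 0, 0],
    [0, -6, 0, 0],
    [0, -6, 0, 0],
    [0, -6, 0, 0],
  ],
)

```text
t: 10.85
eef_pos: [0.5853, 0.0147, 0.283]
tcp_rot: [0.554, -0.441, 0.44, -0.553]
force: [-0.9, -0.7, -0.3]
gripper_width: 0.0856
```

```bash
python3 -c "
from h import *
S=imaging.camera('scene')
cv2.imwrite('pics/a4.png',cv2.resize(S[150:290,260:420,::-1],None,fx=4,fy=4))
print(blobs(S,[100,120,40],[130,255,255],(270,130,420,290)))
plan((.586,.015,.25,13))"
```

```text
[(array([329.7, 218. ]), [324, 214, 12, 9, 81])]
t 10.9 tcp [0.5854 0.0147 0.2832] zyaw 12.98 w 0.0851 tilt [-0.0003 -1.     -0.0012] F [ 0.2 -0.3  0.4]
(0.586, 0.015, 0.25, 13) -> [-0.01  3.32  0.07] -0.0
```

View pics/a4.png

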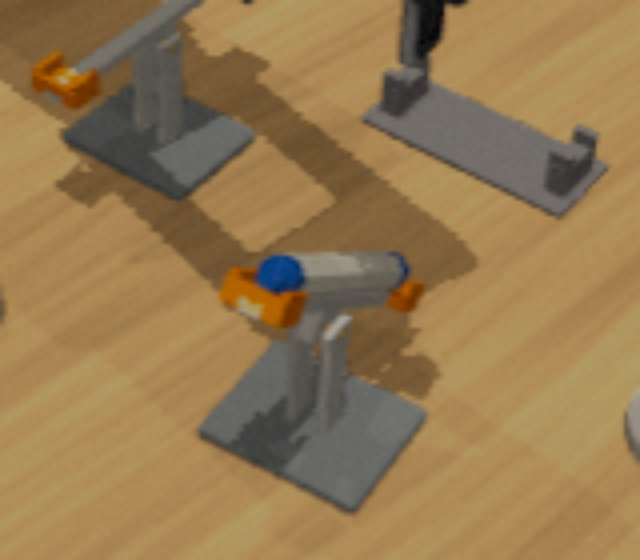

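The beam has tipped: the near (-y) end is up at px (330,218) and the +y end is down, so the +y end is heavy. Checking the model of the tipped pose against the pixel, then planning the regrasp.

```bash
python3 -c "
from h import *
a=np.radians(103);h=np.array([np.cos(a),np.sin(a),0]);z=np.array([0,0,1]);q=.65
u=-h*np.cos(q)+z*np.sin(q);n=h*np.sin(q)+z*np.cos(q)
H=np.array([.586,.0148,.09])
for ds in(-.005,0,.005):
  c=H+.03*n+ds*u;print(ds,c,proj('scene',c+.0835*u),proj('scene',c+.095*u),proj('scene',c-.0835*u))
g=H+.03*n+.048*u;print('grasp',g);t=g-.0187*z
plan((*(t+.07*z),13),(*t,13))"
```

```text
-0.005 [0.581  0.0364 0.1109] [328.4262 218.8802] [326.1337 219.0215] [356.4633 217.1423]
0 [0.5819 0.0325 0.1139] [327.4362 218.9413] [325.1197 219.084 ] [355.7449 217.187 ]
0.005 [0.5828 0.0286 0.1169] [326.4359 219.0029] [324.095  219.1471] [355.0201 217.2322]
grasp [ 0.5905 -0.0047  0.1429]
t 10.9 tcp [0.5854 0.0147 0.2832] zyaw 12.98 w 0.0851 tilt [-0.0003 -1.     -0.0012] F [ 0.2 -0.3  0.4]
(np.float64(0.5905117151104776), np.float64(-0.0047423851526774904), np.float64(0.1942314614318016), 13) -> [2.01 8.89 0.07] -0.0
(np.float64(0.5905117151104776), np.float64(-0.0047423851526774904), np.float64(0.12423146143180158), 13) -> [ 2.02 15.89  0.08] -0.0
```

>>> step_arm(
  increments=[
    [1, 4, 0.1, 0],
    [2, 8, 0.1, 0],
    [2, 11, 0.1, 0],
    [2, 13, 0.1, 0],
    [2, 14.5, 0.1, 0],
    [2, 15.9, 0.1, 0],
    [2, 15.9, 0.1, 0],
    [2, 15.9, 0.1, 0],
  ],
)

```text
t: 11.7
eef_pos: [0.5912, -0.0045, 0.125]
tcp_rot: [0.553, -0.44, 0.44, -0.553]
force: [0.7, -0.1, -0.3]
gripper_width: 0.0854
```

```bash
python3 -c "
from h import *
plan((.5905,-.0047,.1242,13))"
```

```text
t 11.7 tcp [ 0.5912 -0.0045  0.125 ] zyaw 12.99 w 0.0854 tilt [-0.0001 -1.     -0.0002] F [ 0.7 -0.1 -0.3]
(0.5905, -0.0047, 0.1242, 13) -> [ 0.    0.08 -0.08] -0.0
```

Grip, then lift along the beam's normal (world (−0.14, +0.59, +0.80), which is tool −x and −y).

>>> step_arm(
  increments=[
    [0, 0.1, -0.1, 0],
    [0, 0.1, -0.1, 0],
    [0, 0.1, -0.1, 0],
    [0, 0.1, -0.1, 0],
    [0, 0.1, -0.1, 0],
    [0, 0.1, -0.1, 0],
    [0, 0.1, -0.1, 0],
    [0, 0.1, -0.1, 0],
    [0, 0.1, -0.1, 0],
    [0, 0.1, -0.1, 0],
  ],
  grip=0,
  force=110,
)

```text
t: 12.7
eef_pos: [0.5904, -0.0048, 0.1244]
tcp_rot: [-0.553, 0.44, -0.44, 0.553]
force: [-1.8, -0.2, 7.2]
gripper_width: 0.02
```

>>> step_arm(
  increments=[
    [-0.3, -0.4, 0, 0],
    [-0.6, -0.8, 0, 0],
    [-0.9, -1.2, 0, 0],
    [-1.2, -1.6, 0, 0],
    [-1.5, -3, 0, 0],
    [-1.5, -6, 0, 0],
    [-1.5, -9, 0, 0],
    [-1.5, -12, 0, 0],
    [-1.5, -15, 0, 0],
    [-1.5, -15, 0, 0],
    [-1.5, -15, 0, 0],
  ],
)

```text
t: 13.8
eef_pos: [0.5868, 0.0101, 0.2749]
tcp_rot: [-0.553, 0.44, -0.441, 0.554]
force: [-0.1, -0.2, -3.2]
gripper_width: 0.0204
```

```bash
python3 -c "
from h import *
plan((.5335,-.293,.30,8.5),(.53,-.37,.3,8.5))"
```

```text
t 13.8 tcp [0.5868 0.0101 0.2749] zyaw 12.99 w 0.0204 tilt [ 0.0002 -1.      0.0013] F [-0.1 -0.2 -3.2]
(0.5335, -0.293, 0.3, 8.5) -> [ 28.34  -2.52 -12.01] 4.5
(0.53, -0.37, 0.3, 8.5) -> [ 35.76  -2.52 -14.08] 4.5
```

```bash
python3 -c "
from h import *
plan((.551,-.41,.30,8.5))"
```

```text
t 13.8 tcp [0.5868 0.0101 0.2749] zyaw 12.99 w 0.0204 tilt [ 0.0002 -1.      0.0013] F [-0.1 -0.2 -3.2]
(0.551, -0.41, 0.3, 8.5) -> [ 40.13  -2.52 -12.93] 4.5
```

>>> step_arm(
  increments=[
    [4, -1, -1.6, 1],
    [8, -2, -3.2, 2],
    [12, -2.5, -4.8, 3],
    [16, -2.5, -6.4, 4],
    [20, -2.5, -8, 4.5],
    [24, -2.5, -9.6, 4.5],
    [28, -2.5, -11, 4.5],
    [32, -2.5, -12, 4.5],
    [36, -2.5, -12.5, 4.5],
    [40, -2.5, -12.9, 4.5],
    [40, -2.5, -12.9, 4.5],
    [40, -2.5, -12.9, 4.5],
  ],
)

```text
t: 15.0
eef_pos: [0.5502, -0.409, 0.297]
tcp_rot: [-0.535, 0.463, -0.461, 0.535]
force: [-0.3, 0.5, -2.3]
gripper_width: 0.0205
```

```bash
python3 -c "
from h import *
S=imaging.camera('scene');T=imaging.camera('top')
cv2.imwrite('pics/a5.png',np.hstack([cv2.resize(S[170:370,100:300,::-1],None,fx=2.5,fy=2.5),cv2.resize(T[120:320,380:500,::-1],None,fx=2.5,fy=2.5)]))
B=[100,120,40],[130,255,255]
print(blobs(S,*B,(60,130,300,390)));print(blobs(T,*B,(350,90,560,300)))
plan((.551,-.41,.30,8.5))"
```

```text
[(array([107.6, 251.2]), [98, 243, 20, 17, 253]), (array([194.2, 248.1]), [190, 242, 8, 13, 52])]
[(array([441.4, 181.7]), [439, 179, 6, 6, 27])]
t 15.1 tcp [ 0.5506 -0.4078  0.2979] zyaw 8.5 w 0.02 tilt [-0.0018 -1.     -0.0012] F [ 0.8  0.7 -2.5]
(0.551, -0.41, 0.3, 8.5) -> [ 0.22 -0.21  0.01] -0.0
```

View pics/a5.png

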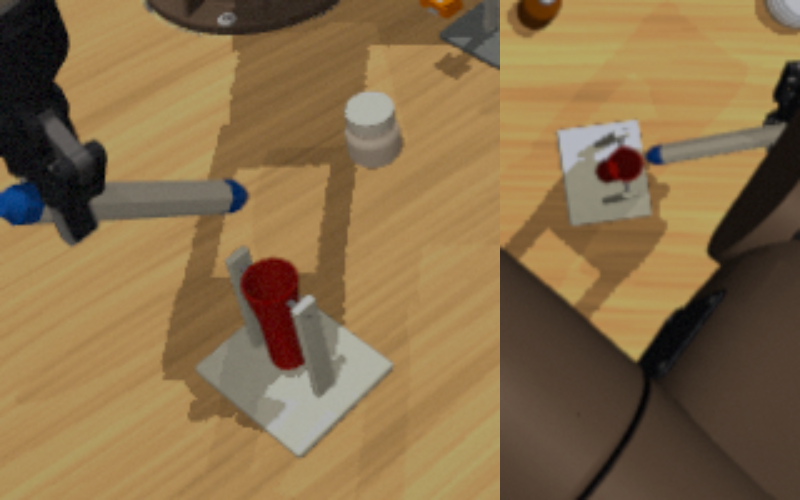

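The rod is held inclined. Its heavy nose is at scene px (194,248) and top px (441,182), just up from the cup at crop (270,285). Triangulating its tilt.

```bash
python3 -c "
from h import *
p,e=two((194.2,248.1),(441.4,181.7));print(p,e)
a=np.radians(98.5);h=np.array([np.cos(a),np.sin(a),0]);z=np.array([0,0,1])
g=status.state()['eef_pos']+.0187*z
d=g-p;print('len',np.linalg.norm(d),'along',-d@h,d[2],'lat',d@[h[1],-h[0],0],'tilt',np.arctan2(d[2],-d@h))
for q in(.5,.55,.6,.65):
  u=-h*np.cos(q)+z*np.sin(q);print(q,proj('scene',g-.1365*u),proj('scene',g+.0305*u),proj('top',g-.1365*u))
"
```

```text
[ 0.5349 -0.2997  0.2266] 0.0014876881697317864
len 0.14148861702765153 along 0.10920047206909668 0.08996677719333268 lat -0.0005144411813944663 tilt 0.6891261259648015
0.5 [195.6194 234.7881] [105.1586 253.9317] [439.794  181.2794]
0.55 [194.7273 238.2886] [105.32   252.9917] [440.4435 181.3561]
0.6 [193.6921 241.7941] [105.5311 252.0422] [441.2062 181.4128]
0.65 [192.5164 245.2999] [105.7917 251.0857] [442.079  181.4496]
```

```bash
cat >> h.py <<'E'
def tiptcp(y,zz,q=.68,r=.150,C=(.5345,-.293,.115)):
    a=np.radians(98.5);h=np.array([np.cos(a),np.sin(a),0]);z=np.array([0,0,1])
    u=-h*np.cos(q)+z*np.sin(q)
    return (*(np.array(C)+h*y+z*zz+r*u-.0187*z).round(4),8.5)
E
python3 -c "
from h import *
plan(tiptcp(-.004,.03),tiptcp(-.004,.012),tiptcp(-.003,0),tiptcp(.0311,-.0252),tiptcp(.0653,-.0528))"
```

```text
t 15.1 tcp [ 0.5506 -0.4078  0.2979] zyaw 8.5 w 0.02 tilt [-0.0018 -1.     -0.0012] F [ 0.8  0.7 -2.5]
(np.float64(0.5523), np.float64(-0.4123), np.float64(0.2206), 8.5) -> [0.49 7.73 0.11] -0.0
(np.float64(0.5523), np.float64(-0.4123), np.float64(0.2026), 8.5) -> [0.49 9.53 0.12] -0.0
(np.float64(0.5522), np.float64(-0.4113), np.float64(0.1906), 8.5) -> [ 0.39 10.73  0.12] -0.0
(np.float64(0.5471), np.float64(-0.3776), np.float64(0.1654), 8.5) -> [-3.01 13.26  0.12] -0.0
(np.float64(0.5421), np.float64(-0.3438), np.float64(0.1378), 8.5) -> [-6.43 16.02  0.13] -0.0
```

>>> step_arm(
  increments=[
    [0.2, 3, 0, 0],
    [0.4, 6, 0.1, 0],
    [0.5, 7.7, 0.1, 0],
    [0.5, 7.7, 0.1, 0],
    [0.5, 7.7, 0.1, 0],
  ],
)

```text
t: 15.6
eef_pos: [0.5529, -0.4128, 0.2225]
tcp_rot: [-0.536, 0.461, -0.461, 0.536]
force: [0.3, -0.0, -2.9]
gripper_width: 0.02
```

```bash
python3 -c "
from h import *
S=imaging.camera('scene');T=imaging.camera('top')
B=[100,120,40],[130,255,255]
print(blobs(S,*B,(150,130,300,390)),blobs(T,*B,(350,90,560,300)))
print(proj('scene',(.5345,-.293,.126)),proj('top',(.5345,-.293,.126)))
plan(tiptcp(-.004,.012),tiptcp(-.003,0),tiptcp(.0311,-.0252),tiptcp(.0653,-.0528))"
```

```text
[(array([201.2, 277.2]), [198, 272, 7, 12, 49])] [(array([436. , 183.8]), [434, 181, 5, 6, 25])]
[206.8399 281.5235] [430.1745 185.134 ]
t 15.7 tcp [ 0.5534 -0.4136  0.2235] zyaw 8.51 w 0.0208 tilt [ 0.0014 -1.      0.0014] F [ 0.   0.4 -1.5]
(np.float64(0.5523), np.float64(-0.4123), np.float64(0.2026), 8.5) -> [-0.15  2.09 -0.09] 0.0
(np.float64(0.5522), np.float64(-0.4113), np.float64(0.1906), 8.5) -> [-0.25  3.29 -0.09] 0.0
(np.float64(0.5471), np.float64(-0.3776), np.float64(0.1654), 8.5) -> [-3.66  5.81 -0.1 ] 0.0
(np.float64(0.5421), np.float64(-0.3438), np.float64(0.1378), 8.5) -> [-7.08  8.56 -0.09] 0.0
```

>>> step_arm(
  increments=[
    [-0.1, 1, -0.1, 0],
    [-0.1, 2, -0.1, 0],
    [-0.2, 2.4, -0.1, 0],
    [-0.2, 2.7, -0.1, 0],
    [-0.2, 3.0, -0.1, 0],
    [-0.2, 3.3, -0.1, 0],
    [-0.2, 3.3, -0.1, 0],
    [-0.2, 3.3, -0.1, 0],
  ],
)

```text
t: 16.5
eef_pos: [0.5514, -0.4119, 0.189]
tcp_rot: [-0.536, 0.462, -0.462, 0.536]
force: [-0.3, 1.4, -0.7]
gripper_width: 0.0203
```

```bash
python3 -c "
from h import *
S=imaging.camera('scene');T=imaging.camera('top')
cv2.imwrite('pics/a6.png',np.hstack([cv2.resize(S[210:370,100:270,::-1],None,fx=3,fy=3),cv2.resize(T[150:230,390:480,::-1],None,fx=3,fy=6)[:480]]))
plan(tiptcp(-.003,0),tiptcp(.0311,-.0252),tiptcp(.0653,-.0528))"
```

```text
t 16.6 tcp [ 0.5514 -0.4119  0.1891] zyaw 8.48 w 0.02 tilt [-0.     -1.      0.0001] F [-1.   1.7 -0.8]
(np.float64(0.5522), np.float64(-0.4113), np.float64(0.1906), 8.5) -> [-0.04 -0.15  0.09] -0.0
(np.float64(0.5471), np.float64(-0.3776), np.float64(0.1654), 8.5) -> [-3.45  2.37  0.08] -0.0
(np.float64(0.5421), np.float64(-0.3438), np.float64(0.1378), 8.5) -> [-6.87  5.13  0.08] -0.0
```

View pics/a6.png

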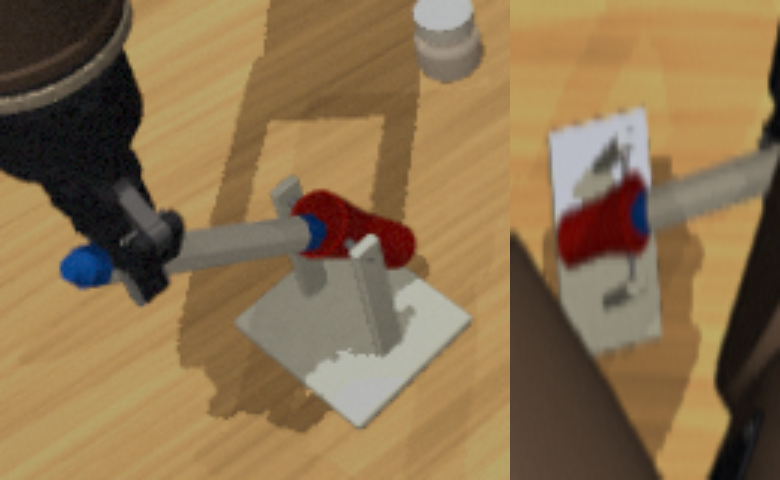

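The cup has swung over and is in line with the rod, with the nose inside its mouth. Sliding in along the axis.

>>> step_arm(
  increments=[
    [-0.5, 0.35, 0.1, 0],
    [-1, 0.7, 0.1, 0],
    [-1.5, 1.05, 0.1, 0],
    [-2, 1.4, 0.1, 0],
    [-2.5, 1.75, 0.1, 0],
    [-3, 2.1, 0.1, 0],
    [-3.4, 2.4, 0.1, 0],
    [-3.4, 2.4, 0.1, 0],
  ],
)

```text
t: 17.4
eef_pos: [0.5471, -0.3774, 0.1644]
tcp_rot: [-0.536, 0.462, -0.461, 0.536]
force: [0.4, -0.2, -3.3]
gripper_width: 0.0201
```

```bash
python3 -c "
from h import *
plan(tiptcp(.0653,-.0528))"
```

```text
t 17.4 tcp [ 0.5471 -0.3774  0.1644] zyaw 8.49 w 0.0201 tilt [-0.0007 -1.     -0.0005] F [ 0.4 -0.2 -3.3]
(np.float64(0.5421), np.float64(-0.3438), np.float64(0.1378), 8.5) -> [-3.39  2.66  0.  ] -0.0
```

>>> step_arm(
  increments=[
    [-0.5, 0.4, 0, 0],
    [-1, 0.8, 0, 0],
    [-1.5, 1.2, 0, 0],
    [-2, 1.55, 0, 0],
    [-2.4, 1.9, 0, 0],
    [-2.8, 2.2, 0, 0],
    [-2.8, 2.2, 0, 0],
  ],
)

```text
t: 18.1
eef_pos: [0.5429, -0.3496, 0.1424]
tcp_rot: [-0.536, 0.462, -0.461, 0.536]
force: [-1.3, 0.5, -3.5]
gripper_width: 0.0201
```

```bash
python3 -c "
from h import *
S=imaging.camera('scene')
cv2.imwrite('pics/a7.png',cv2.resize(S[210:370,100:270,::-1],None,fx=3,fy=3))
plan(tiptcp(.0653,-.0528))"
```

```text
t 18.15 tcp [ 0.5431 -0.35    0.1427] zyaw 8.5 w 0.0202 tilt [-0.0005 -1.     -0.0004] F [-0.4  0.2 -3.2]
(np.float64(0.5421), np.float64(-0.3438), np.float64(0.1378), 8.5) -> [-0.62  0.49 -0.01] -0.0
```

View pics/a7.png

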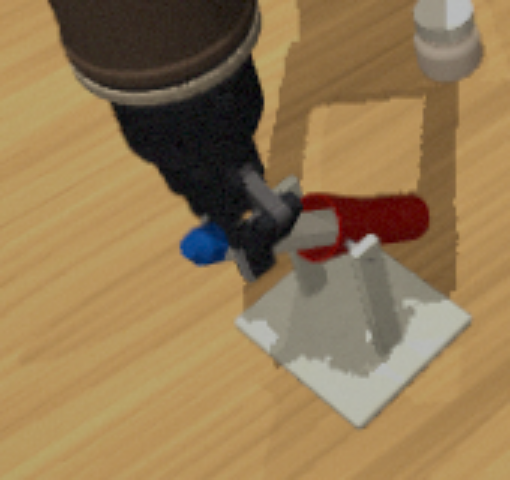

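The rod is nearly home (about 8 mm left) with negligible force. I reduce the grip so the rod can pivot between the pads, and swing the tool up an arc about the hinge.

>>> step_arm(
  increments=[
    [0, 0, 0, 0],
    [0, 0, 0, 0],
    [-0.3, -0.3, 0, 0],
    [-0.6, -0.65, 0, 0],
    [-1.0, -1.0, 0, 0],
    [-1.45, -1.35, 0, 0],
    [-1.45, -1.35, 0, 0],
  ],
  force=20,
)

```text
t: 18.85
eef_pos: [0.5409, -0.3357, 0.1569]
tcp_rot: [0.536, -0.462, 0.462, -0.536]
force: [-1.9, -2.2, -6.0]
gripper_width: 0.0199
```

```bash
python3 -c "
from h import *
S=imaging.camera('scene')
print(blobs(S,[100,120,40],[130,255,255],(120,200,300,390)));s=status.state();print(s['torque'])
C=np.array([.5345,-.293,.115]);a=np.radians(98.5);h=np.array([np.cos(a),np.sin(a),0])
for q in(.68,.8,.95):
  u=-h*np.cos(q)+np.array([0,0,np.sin(q)]);print(q,proj('scene',C+(.103)*u))
plan()"
```

```text
[(array([173. , 279.3]), [166, 273, 15, 13, 153])]
[-0.7534  0.4615  0.2038]
0.68 [166.461  291.1751]
0.8 [169.0659 284.9359]
0.95 [173.2193 277.1159]
t 18.9 tcp [ 0.5409 -0.3358  0.1567] zyaw 8.51 w 0.0201 tilt [-0.     -1.     -0.0003] F [-2.1 -2.9 -3.7]
```

The rod is pivoting as planned (blue end at px (173,279), about 0.92 rad elevation). Continuing the arc.

>>> step_arm(
  increments=[
    [-0.45, -0.3, 0, 0],
    [-0.95, -0.6, 0, 0],
    [-1.45, -0.8, 0, 0],
    [-1.95, -1.0, 0, 0],
    [-2.5, -1.15, 0, 0],
    [-3.05, -1.3, 0, 0],
    [-3.6, -1.37, 0, 0],
    [-4.2, -1.4, 0, 0],
    [-4.2, -1.4, 0, 0],
    [-4.2, -1.4, 0, 0],
  ],
)

```text
t: 19.9
eef_pos: [0.5354, -0.2951, 0.1713]
tcp_rot: [0.536, -0.461, 0.462, -0.536]
force: [-1.0, -5.6, 1.0]
gripper_width: 0.0199
```

```bash
python3 -c "
from h import *
S=imaging.camera('scene')
cv2.imwrite('pics/a8.png',cv2.resize(S[210:370,100:270,::-1],None,fx=3,fy=3))
plan((.5345,-.293,.17,8.5))"
```

```text
t 19.95 tcp [ 0.5355 -0.2952  0.1712] zyaw 8.48 w 0.0202 tilt [ 0.0015 -1.      0.0012] F [-0.4 -4.6  1.6]
(0.5345, -0.293, 0.17, 8.5) -> [-0.23  0.12 -0.06] -0.0
```

View pics/a8.png

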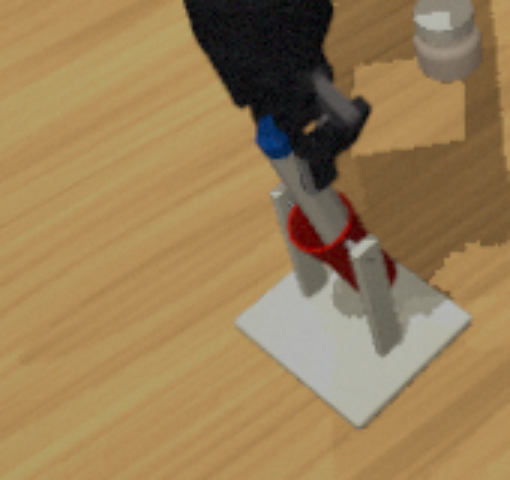

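The rod has swung most of the way up (top blue at full px about 191,256), but it leans and sits at the edge of the pads. Measuring its lean and seating in the swing plane.

```bash
cat >> h.py <<'E'
def lean():
    S=imaging.camera('scene');a=np.radians(98.5);h=np.array([np.cos(a),np.sin(a),0]);x=np.array([h[1],-h[0],0]);C=np.array([.5345,-.293,.115])
    for c,s in blobs(S,[100,120,40],[130,255,255],(120,180,300,300)):
        o,d=ray('scene',c);p=o+d*((C-o)@x)/(d@x)-C
        print(c,s,'y,z mm',1e3*(p@h),1e3*p[2],'r',1e3*np.hypot(p@h,p[2]),'lean from vertical',np.arctan2(-(p@h),p[2]))
    t=status.state()['eef_pos']+[0,0,.0187]-C;print('grasp y,z mm',1e3*t@h,1e3*t[2])
E
python3 -c "
from h import *
lean()"
```

```text
[190.5 255.6] [186, 248, 11, 15, 115] y,z mm -17.032543078851873 101.54120932562526 r 102.95982087709453 lean from vertical 0.1661930171980873
grasp y,z mm -2.3323183368392444 74.95618440865918
```

>>> step_arm(
  increments=[
    [0, 0.15, 0, 0],
    [0, 0.3, 0, 0],
    [0, 0.45, 0, 0],
    [0, 0.6, 0, 0],
    [0, 0.6, 0, 0],
  ],
)

```text
t: 20.5
eef_pos: [0.5351, -0.2945, 0.1643]
tcp_rot: [-0.536, 0.462, -0.462, 0.536]
force: [0.5, -3.5, -0.7]
gripper_width: 0.0198
```

```bash
python3 -c "
from h import *
lean();plan()"
```

```text
[191.6 258.1] [187, 250, 12, 15, 114] y,z mm -16.38722228068374 94.30337718814107 r 95.71660254713046 lean from vertical 0.17205324789035134
grasp y,z mm -1.549564457113791 68.00681974787332
t 20.55 tcp [ 0.535  -0.2945  0.1643] zyaw 8.48 w 0.0206 tilt [-0.0001 -1.      0.0002] F [ 1.7 -3.1 -1.8]
```

>>> step_arm(
  increments=[
    [0, 0.05, 0, 0],
    [0, 0.1, 0, 0],
    [0, 0.15, 0, 0],
    [0, 0.15, 0, 0],
  ],
)

```text
t: 20.95
eef_pos: [0.5349, -0.2945, 0.1629]
tcp_rot: [-0.536, 0.462, -0.462, 0.536]
force: [0.4, -2.8, -0.3]
gripper_width: 0.0204
```

>>> step_arm(
  increments=[
    [0, 0.05, 0, 0],
    [0, 0.1, 0, 0],
    [0, 0.15, 0, 0],
    [0, 0.2, 0, 0],
    [0, 0.2, 0, 0],
  ],
)

```text
t: 21.45
eef_pos: [0.5348, -0.2944, 0.1608]
tcp_rot: [-0.536, 0.462, -0.462, 0.536]
force: [0.2, -2.2, -1.3]
gripper_width: 0.0201
```

>>> step_arm(
  increments=[
    [0, 0.05, 0, 0],
    [0, 0.1, 0, 0],
    [0, 0.15, 0, 0],
    [0, 0.2, 0, 0],
    [0, 0.2, 0, 0],
  ],
)

```text
t: 21.95
eef_pos: [0.5351, -0.2948, 0.1594]
tcp_rot: [0.536, -0.461, 0.462, -0.536]
force: [-0.2, -2.4, 6.9]
gripper_width: 0.02
```

```bash
python3 -c "
from h import *
lean();plan()"
```

```text
[191.9 260. ] [187, 252, 12, 15, 116] y,z mm -16.884488404579994 89.64020288972206 r 91.2165112399884 lean from vertical 0.18617710229462023
grasp y,z mm -1.8476850891956726 63.1097663377677
t 22.0 tcp [ 0.5351 -0.2948  0.1594] zyaw 8.49 w 0.0198 tilt [ 0.0006 -1.      0.0004] F [-0.5 -2.5  7.9]
```

The floor is felt (8 N up). Releasing and raising.

>>> step_arm(
  increments=[
    [0, 0, 0, 0],
    [0, 0, 0, 0],
    [0, 0, 0, 0],
    [0, 0, 0, 0],
    [0, 0, 0, 0],
    [0, 0, 0, 0],
    [0, 0, 0, 0],
    [0, -0.5, 0, 0],
    [0, -1.5, 0, 0],
    [0, -4, 0, 0],
    [0, -8, 0, 0],
    [0, -12, 0, 0],
  ],
  grip=1,
)

```text
t: 23.2
eef_pos: [0.5346, -0.2943, 0.2809]
tcp_rot: [0.536, -0.462, 0.462, -0.536]
force: [1.1, -0.3, 0.8]
gripper_width: 0.0857
```

>>> step_arm(
  increments=[
    [2, -4, 0, 0],
    [5, -4, 0, 0],
    [8, -4, 0, 0],
    [8, -4, 0, 0],
    [8, -4, 0, 0],
    [8, -4, 0, 0],
    [8, -4, 0, 0],
    [8, -4, 0, 0],
    [8, -4, 0, 0],
    [8, -4, 0, 0],
    [8, -4, 0, 0],
    [8, -4, 0, 0],
  ],
)

```text
t: 24.4
eef_pos: [0.5467, -0.3736, 0.3189]
tcp_rot: [0.536, -0.462, 0.462, -0.536]
force: [-0.3, 0.3, 1.2]
gripper_width: 0.0852
```

```bash
python3 -c "
from h import *
lean();plan()
S=imaging.camera('scene');T=imaging.camera('top')
cv2.imwrite('pics/a9.png',np.hstack([cv2.resize(S[200:380,100:300,::-1],None,fx=2.5,fy=2.5),cv2.resize(T[120:240,390:490,::-1],None,fx=3,fy=3.75)]))"
```

```text
[201.8 255.7] [196, 249, 13, 14, 144] y,z mm 4.240928990295951 82.20770431134027 r 82.31702209653533 lean from vertical -0.05154228385990342
grasp y,z mm -81.56385327478974 222.63104016805485
t 24.45 tcp [ 0.5467 -0.3736  0.3189] zyaw 8.48 w 0.0854 tilt [-0. -1. -0.] F [ 0.1 -0.4  0.4]
```

View pics/a9.png

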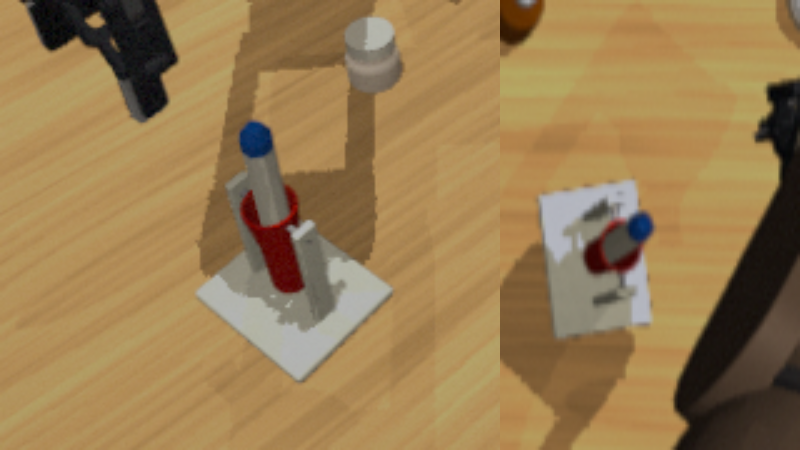

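The rod stands in the cup: blue top at scene px (202,256), arm clear. Checking by triangulation, twice, that it is home, upright and at rest.

```bash
python3 -c "
from h import *
B=[100,120,40],[130,255,255]
for i in range(4):
  S=imaging.camera('scene');T=imaging.camera('top')
  a=blobs(S,*B,(150,200,300,300))[0][0];b=blobs(T,*B,(400,140,480,220))[0][0]
  p,e=two(a,b);d=p-[.5345,-.293,.115];print(a,b,p,e,'lean',np.hypot(*d[:2])/d[2])
"
```

```text
[201.8 255.7] [436.  180.2] [ 0.5408 -0.291   0.2048] 0.0009345477022227913 lean 0.07362578064181807
[201.8 255.6] [436.  180.2] [ 0.5408 -0.2909  0.205 ] 0.0009297086474696709 lean 0.07340225764434342
[201.8 255.7] [436.  180.2] [ 0.5408 -0.291   0.2048] 0.0009345477022227913 lean 0.07362578064181807
[201.8 255.6] [436.  180.2] [ 0.5408 -0.2909  0.205 ] 0.0009297086474696709 lean 0.07340225764434342
```

```bash
python3 -c "
from workcell import hand_in,status
print(hand_in(),status.state()['t'])"
```

```text
the job is handed in; nothing more can be done
the job is handed in; nothing more can be done
```

The rod is standing in the red cup with its heavy end down, and I handed the job in at about 25 s of the 58 s allowed. `hand_in()` gave no verdict.

- **Weighing:** I laid the white rod in the right-most balance and let go. The beam tipped fully, with the +y end down, so that end is the heavy one.
- **Standing it up:** I regripped the rod near its light end while it was inclined and slid it into the cup, which swung over to meet it. Then I swung the tool up an arc so the rod pivoted upright in a light grip. I lowered it until the floor was felt (about 8 N on the wrist), let go and moved the arm clear.

**Last checks:**
- **At rest:** the upper blue end did not move over four image pairs.
- **Upright:** the lean was about 0.07 rad against the 0.22 rad limit.
- **Fully home:** the upper blue end measured 0.205 m up, where a fully seated rod should show about 0.2095 m. That 4–5 mm disagreement is more than the 2 mm calibration; it reads low, so it does not suggest the rod is standing short of the floor.
- **Bystanders:** I never went near the bottle, pot or dish, but I did not measure them again at the end.

One thing did not go to plan. During the swing up the rod lagged to the edge of the pads, leaning about 0.17 rad, so it was not quite upright when released. It settled upright on its own.

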